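# Set the roll tensioner of a wire feeder by counting clicks

### The arm

A 7-joint arm with a two-finger parallel gripper is mounted at the origin on the work surface. World frame = base frame: x ahead of the robot, y to its left, z up, the work surface at z = 0. Lengths are in m, angles in rad, forces in N, time in s.
With the tool pointing down it reaches from about 0.425 to 0.825 m from the base axis. Payload 3.6 kg.
Tool frame: the origin (TCP) lies midway between the tips of the shut fingers; the grasp point (between the pads) lies 19 mm behind it; z points along the fingers, y is the line along which they close (so a half turn about z gives the same grasp; the last joint's range is limited). The gripper opens to 85 mm and grips with 20 to 120 N. Pads are 22 mm wide; open, the fingers measure 114 mm over their backs; the gripper's body (76 mm by 85 mm) begins 54 mm behind the grasp point. The pads swing forward as they close: fully open they stand 13 mm farther back than shut.
Start: joints at [-1.23, 0.615, -0.013, 1.423, 0.008, 1.103, -0.04], TCP at [0.234, 0.607, 0.231] pointing down, gripper open.
Joint ranges: [-3.12, 3.12], [-0.3, 2.06], [-1.34, 1.32], [0.26, 2.42], [-1.36, 4.5], [0.01, 1.98], [-2.84, 2.84]. Speed limits (rad/s): [2.79, 2.79, 3.14, 3.14, 3.14, 3.14, 3.14].

### API

Orientations are given as [roll, pitch, yaw] about the fixed x, y, z axes, in that order (R = Rz(yaw) Ry(pitch) Rx(roll)).
In Python, from plant import manip gives the robot as it stands. The module is installed in compiled form; this text tells all that it offers.
- The arm moves only by the shell command python3 -m jog 'ROWS' [FORCE]. ROWS is JSON, a list of rows, each a list of 5 numbers: the closure, from 0 (fully open) to 1 (shut), then the shift along the tool's x, y, z in m, then the turn about the tool's z in rad. In form: [[jaw, dx, dy, dz, spin], ...]. A call has 1 to 20 rows; each row shifts and turns the commanded pose from where the row before left it, along the tool's axes as they then stand; what a row does not reach is not made up. A row lasts 1/8 s, in which the tool goes at most 62.5 mm and 10.7 degrees, less where a joint would pass 70% of its speed; a pose out of reach is approached as far as the arm can. A call with a gripper value outside its range is refused whole. The fingers move at their own pace and stop on an object; FORCE is the grip in N (left out, the last holds). Time passes only in rows, so rows that do not move let the fingers close. It gives the time, the measured TCP pose, the force, the opening and the grip force at its end, in the units of the state.
- manip.state(): the state, without advancing time (a new reading comes with each control period).
- manip.camera(name): name is "scene" or "side" or "wrist"; returns a dict with "color" (400x640x3 uint8, red, green, blue), "K" (3x3 intrinsics, pixels), "R" (3x3) and "t" (3): a world point X has camera coordinates R X + t. Camera axes: x right, y down, z forward; pixel columns grow to the right and rows downward; lengths in m; the calibration is good to about 2 mm. A picture is of the moment at which its call begins. There is no depth.
- manip.job_done(): hands the job in; it is judged then, once.
The state is a dict: "t": time; "qpos": joint angles; "qd": joint speeds; "joint_torque": joint torques, N m; "position": TCP position; "tool_rot": TCP orientation; "contact_force": force on the tool from outside, world axes, zero at the start; "moment": the same for the moment, N m; "finger_gap": finger opening in m; "finger_force": force on a finger pad.
Only numpy, scipy, OpenCV 4.12 (cv2) and the standard library are available. Lean on these libraries where they do the work, as an engineer would, in place of code of your own. Each camera call takes 0.05 s, during which the arm holds its last target. There are 200 camera calls.

### The job

Fresh rolls are in the wire drive and its pressure arm is down: swing the tensioner up until it stands fully upright in the fork at the end of the arm. Then set it: turn its knob anticlockwise (seen from above) back to its end stop, only until you feel the stop and without forcing it, and then turn it exactly three clicks clockwise. Leave the tensioner upright, and do not disturb the other things on the bench.

Things in the scene. Friction and masses are not known exactly. Their poses are not given: they have to be found in the camera images.
- drive: wire drive unit bolted to the bench: steel base 150 x 200 x 12 mm (drive x -95 to +55 mm), upright aluminium feed plate 140 mm long, top at 105 mm, black motor behind it (-x). Origin at bench height under the middle of the plate's face; x out of that face (rolls, arm and tensioner side), y along the plate to the fork end, z up. Pressure arm: fixed shut, top at 98 mm.
- pivot (a point): the tensioner's swing pin, at drive x = 14, y = 52, z = 72 mm. Its z axis points along the tensioner's bolt to the knob (up when the tensioner is upright); its x axis is parallel to the drive's x axis, about which the tensioner swings
- washer (a point): underside of the 26 mm steel washer on the tensioner's bolt, 30 mm from the pivot; upright, it lies just over the arm's fork. Above it a white barrel with fine rings, 24 mm across, runs up into the knob
- knob_top (a point): middle of the knob's end face, 83 mm from the pivot, z along the bolt outward; it does not turn with the knob. The knob is a round, ribbed, unmarked black cylinder, 36 mm across and 34 mm long, that stays at its height as it turns
- knob_mid (a point): middle of the knob, 17 mm below its end face. Clicks are 24 degrees apart; passing one takes about 0.15 N m; let go, the knob falls into the nearest click. It starts at any of clicks 1 to 4 of 7; clockwise tightens. Anticlockwise, a sprung end stop meets it 1 degree past click 0 and gives 1 degree per 0.06 N m; forcing it over 8 degrees (0.5 N m in all) strains it
- ring_top (a point): upper face of the brass pressure ring (29 mm across, 4 mm thick) on the white barrel under the knob; 48 mm from the pivot with the knob at click 0, it sinks towards the washer by 0.8 mm with every click clockwise (too little to be read well from measured poses)
- tensioner (a joint): swing of the tensioner about the pivot, rad: 0 = upright in the fork, against its rest; positive = leaning outward to the drive's +y. It starts at 0.6 to 1.05 and stays where it is left (stiff pivot, 0.15 N m: a few newtons at the knob move it)
- spare_roll_a: bystander: spare steel drive roll lying flat, ring 34 mm across and 12 mm high; origin at the middle of its underside
- spare_roll_b: bystander: spare steel drive roll lying flat, ring 30 mm across and 12 mm high; origin at the middle of its underside
- hex_key: bystander: L-shaped steel hex key lying flat, 90 by 28 mm, 6 mm thick; origin at the middle of its underside
- nozzle: bystander: copper torch nozzle standing upright, a tube 24 mm across and 62 mm tall; origin at the middle of its underside
- spray_can: bystander: white spray can standing, 58 mm across and 170 mm tall; origin at the middle of its underside
- tip_jar: bystander: clear jar with a black cap, 60 mm across and 70 mm tall; origin at the middle of its underside
- wire_brush: bystander: wooden wire brush lying on the bench; origin at the middle of its underside
- chip_hammer: bystander: hammer lying on the bench; origin at the middle of its underside

How it is judged:
On the way, in this order (a step that is already met when the one before it is completed fails the run):
1. the tensioner stands upright in the fork (within 5 degrees) (value of joint tensioner below 0.09 rad), for 0.2 s.
2. with the tensioner upright, the knob is turned back to its end stop (click 0 or beyond) (value of joint tensioner below 0.09 rad and z of ring_top in the frame of pivot above 0.04787 m), for 0.1 s.
At the end, for the whole second after the job is handed in: The tensioner stands upright (within 5 degrees) and at rest, the knob rests in the third click from its end stop (the pressure ring 2.4 mm below its click-0 height, within 0.25 mm, a third of a click), and it is let go (value of joint tensioner below 0.09 rad and z of ring_top in the frame of pivot between 0.04535 and 0.04585 m and velocity of joint tensioner below 0.05 rad/s); the robot touches nothing.
It fails at once if the end stop was forced: the knob was driven more than 8 degrees into its sprung stop (z of ring_top in the frame of pivot above 0.0483 m).
It fails at once if a bystander was shifted by more than 25 mm (distance of any of spare_roll_a, spare_roll_b, hex_key, nozzle, spray_can, tip_jar, wire_brush, chip_hammer from where it was at the start of the episode above 0.025 m).
It also fails if it takes over 67 s, if anything falls off the work surface, if the arm or the gripper's body presses on something with over 40 N, if the wrist force passes 120 N, or if a joint passes its speed limit or range.

## Working session

There is one attempt and no reset: what is moved stays moved. The work goes in short steps, Python scripts to look and compute and a shell command to move; the robot and the scene stay as the last step left them, time stands still between calls to the robot, and variables do not carry over. Pictures are saved under pics/ and viewed, at most 10 in all, crops included, and the job is handed in when it is done.

```bash
mkdir -p pics
python3 - <<'E'
from plant import manip
import cv2,numpy as np
s=manip.state();print({k:np.round(v,3).tolist() for k,v in s.items()})
for n in("scene","side","wrist"):
    c=manip.camera(n);cv2.imwrite(f"pics/{n}0.png",c["color"][:,:,::-1]);print(n,np.round(c["K"],1).tolist(),np.round(c["R"],3).tolist(),np.round(c["t"],3).tolist())
E
```

```text
{'t': 0.0, 'qpos': [-1.23, 0.616, -0.013, 1.425, 0.008, 1.103, -0.04], 'qd': [0.001, 0.001, -0.0, 0.001, 0.001, 0.001, -0.0], 'joint_torque': [-0.001, -46.921, 0.259, -17.104, 0.01, 0.01, 0.0], 'position': [0.233, 0.606, 0.23], 'tool_rot': [-3.139, 0.0, 2.774], 'contact_force': [0.235, 0.692, 0.433], 'moment': [0.007, 0.014, 0.006], 'finger_force': 0.0, 'finger_gap': 0.086}
scene [[508.9, 0.0, 319.4], [0.0, 508.9, 199.9], [0.0, 0.0, 1.0]] [[0.698, 0.716, -0.013], [0.567, -0.564, -0.6], [-0.437, 0.411, -0.8]] [-0.373, -0.25, 1.507]
side [[380.9, 0.0, 325.6], [0.0, 380.9, 203.7], [0.0, 0.0, 1.0]] [[-0.963, -0.269, 0.008], [-0.184, 0.638, -0.748], [0.196, -0.722, -0.664]] [0.521, 0.179, 0.938]
wrist [[277.3, 0.0, 319.4], [0.0, 277.3, 201.5], [0.0, 0.0, 1.0]] [[0.36, 0.933, -0.003], [0.898, -0.345, 0.272], [0.253, -0.1, -0.962]] [-0.649, -0.035, 0.379]
```

View pics/scene0.png

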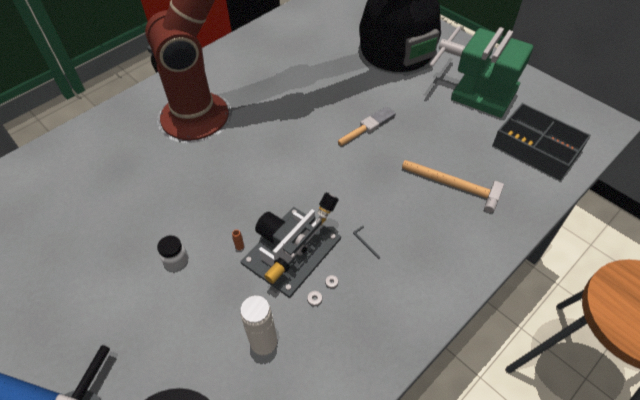

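View pics/side0.png

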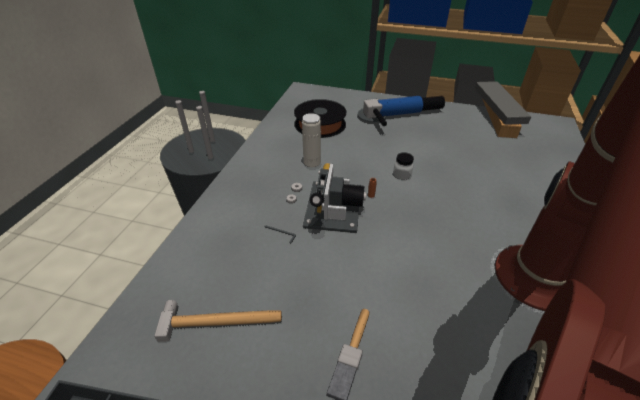

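Run:
```python
import cv2,numpy as np
a=cv2.imread("pics/scene0.png")[180:310,225:355];b=cv2.imread("pics/side0.png")[155:240,285:370]
f=lambda x:cv2.resize(x,(400,400),interpolation=cv2.INTER_CUBIC)
cv2.imwrite("pics/crop0.png",cv2.convertScaleAbs(np.hstack([f(a),f(b)]),alpha=1.6))
```

```text
(no output)
```

View pics/crop0.png

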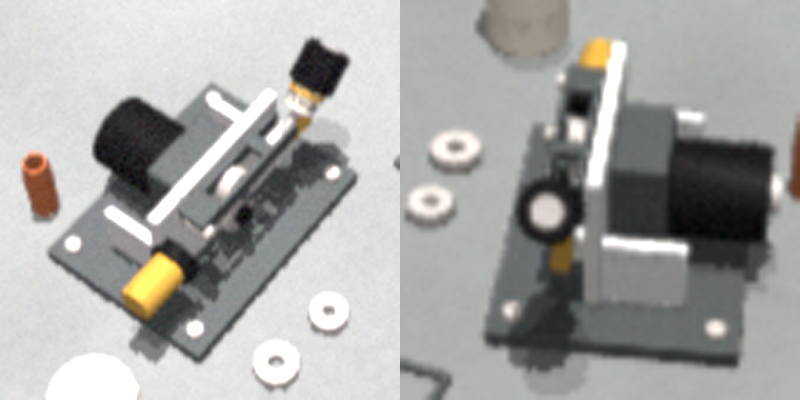

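```bash
cat > h.py <<'E'
import numpy as np
def ray(c,u,v):
    d=c["R"].T@np.linalg.solve(c["K"],[u,v,1.]);return -c["R"].T@c["t"],d/np.linalg.norm(d)
def plane(c,u,v,z):
    o,d=ray(c,u,v);return o+d*(z-o[2])/d[2]
def tri(a,ua,b,ub):
    o1,d1=ray(a,*ua);o2,d2=ray(b,*ub)
    s=np.linalg.lstsq(np.c_[d1,-d2],o2-o1,rcond=None)[0]
    p,q=o1+s[0]*d1,o2+s[1]*d2;return (p+q)/2,np.linalg.norm(p-q)
def rigid(loc,w):  # 2D fit, returns yaw, origin
    loc,w=np.array(loc),np.array(w)[:,:2];lm,wm=loc.mean(0),w.mean(0)
    H=(loc-lm).T@(w-wm);y=np.arctan2(H[0,1]-H[1,0],H[0,0]+H[1,1])
    R=np.array([[np.cos(y),-np.sin(y)],[np.sin(y),np.cos(y)]]);o=wm-R@lm
    return y,o,w-(loc@R.T+o)
E
python3 - <<'E'
from h import *
from plant import manip
s=manip.camera("scene");d=manip.camera("side")
loc=[(-.095,-.1),(.055,-.1),(.055,.1),(-.095,.1)]
S=[(50,250),(203,352),(357,175),(212,85)]
w=[plane(s,225+u*.325,180+v*.325,.012) for u,v in S]
y,o,r=rigid(loc,w);print("scene",y,o,np.round(r*1e3,1).tolist())
D=[(87,332),(340,352),(135,128)];l2=[(.055,.1),(-.095,.1),(.055,-.1)]
w2=[plane(d,285+u*.2125,155+v*.2125,.012) for u,v in D]
print("side",*rigid(l2,w2))
y,o,r=rigid(loc+l2,w+w2)
R=np.array([[np.cos(y),-np.sin(y),0],[np.sin(y),np.cos(y),0],[0,0,1]]);O=np.r_[o,0]
print("both",y,o)
p,e=tri(s,(225+330*.325,180+52*.325),d,(316.5,200));L=R.T@(p-O)
print("knobtop",p,e,"local",L,"swing",np.arctan2(L[1]-.052,L[2]-.072),np.hypot(L[1]-.052,L[2]-.072))
piv=O+R@[.014,.052,.072];print("pivot",piv,"reach",np.hypot(*piv[:2]))
for n,z in(("up",.155),):print(piv+[0,0,.083])
E
```

```text
scene 0.14994667807043083 [ 0.57093482 -0.10419089] [[0.4, 1.8], [-2.7, 4.9], [-0.5, -3.7], [2.9, -3.0]]
side 0.16186141727637524 [ 0.56551037 -0.1032572 ] [[ 0.0002258  -0.00187256]
 [ 0.00280501 -0.00260762]
 [-0.00303081  0.00448018]]
both 0.15840899565765698 [ 0.56854534 -0.10369573]
knobtop [0.56507897 0.01065401 0.1206127 ] 0.003653598561443563 local [0.0146154  0.11346484 0.1206127 ] swing 0.9016272622986918 0.07836530346286565
pivot [ 0.57416719 -0.05013834  0.072     ] reach 0.5763521599657199
[ 0.57416719 -0.05013834  0.155     ]
```

The drive is at about (0.5685, −0.104) with yaw 0.157. The knob leans at about 0.9 rad, and the measured radius of 78 mm and local x of 14.6 mm agree with the given sizes. I'm moving to the outside of the knob with the fingers shut.

```bash
python3 -m jog '[[1,-0.042,-0.0335,0,0],[1,-0.042,-0.0335,0,0],[1,-0.042,-0.0335,0,0],[1,-0.042,-0.0335,0,0],[1,-0.042,-0.0335,0,0],[1,-0.042,-0.0335,0,0],[1,-0.042,-0.0335,0,0],[1,-0.042,-0.0335,0,0],[1,-0.042,-0.0335,0,0],[1,-0.042,-0.0335,0,0],[1,-0.042,-0.0335,0,0],[1,-0.042,-0.0335,0,0],[1,0,0,0,0.175],[1,0,0,0,0.175],[1,0,0,0,0.175],[1,0,0,0,0.175],[1,0,0,0,0.175],[1,0,0,0,0.175],[1,0,0,0,0]]' 30
python3 -c "
from plant import manip
import cv2
print(manip.state()['qpos'])
c=manip.camera('wrist');cv2.imwrite('pics/w1.png',c['color'][:,:,::-1])"
```

```text
t: 2.62
position: [0.5593, 0.0505, 0.2312]
tool_rot: [-3.141, 0.0, 1.726]
contact_force: [0.5, 0.7, 0.2]
finger_gap: 0.0001
finger_force: 0.0
[-0.35423026  0.49339036  0.34608511  1.69304713 -0.19304895  0.9892691
  0.2157714 ]
```

View pics/w1.png

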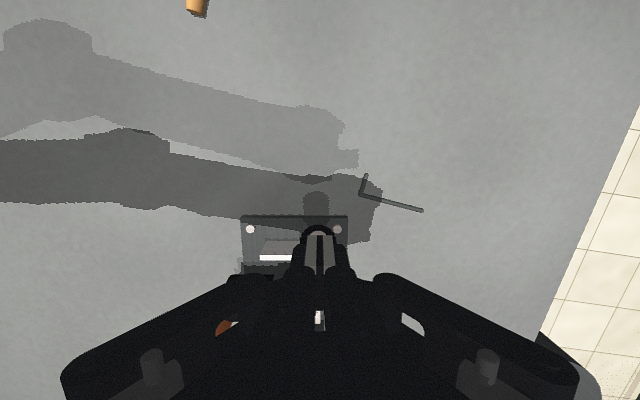

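The wrist view shows the fingertips at (320,235), centred on the knob, with the hex key well clear at (390,195). Descending beside the knob.

```bash
python3 -m jog '[[1,0.004,0,0.04,0],[1,0,0,0.04,0],[1,0,0,0.03,0],[1,0,0,0.02,0],[1,0,0,0,0]]'
python3 - <<'E'
from plant import manip
import cv2,numpy as np
f=lambda x:cv2.resize(x,(400,400),interpolation=cv2.INTER_CUBIC)
a=manip.camera("scene")["color"][140:270,265:395];b=manip.camera("side")["color"][155:240,270:355]
cv2.imwrite("pics/c2.png",cv2.convertScaleAbs(np.hstack([f(a),f(b)])[:,:,::-1],alpha=1.6))
E
```

```text
t: 3.3
position: [0.5577, 0.0541, 0.0999]
tool_rot: [-3.138, -0.001, 1.726]
contact_force: [-0.0, 0.4, 0.2]
finger_gap: 0.0
finger_force: 0.0
```

View pics/c2.png

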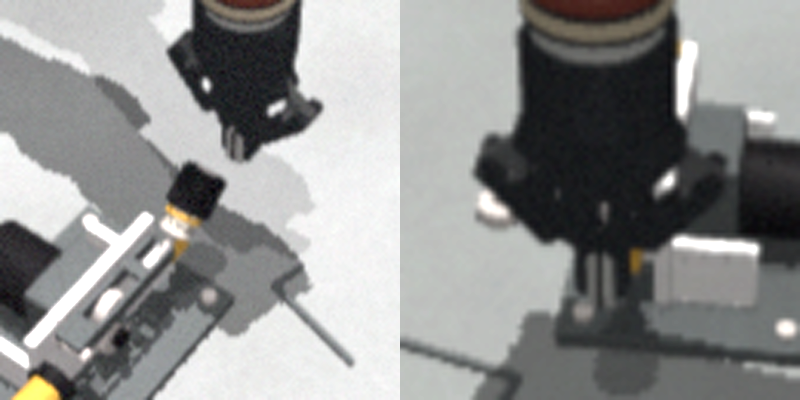

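The scene view shows the fingertips at crop (240,155), just outside the knob at (195,190) and clear of it. Starting the push towards upright.

```bash
python3 -m jog '[[1,-0.01,0,0,0],[1,-0.01,0,0,0],[1,-0.01,0,0,0],[1,-0.01,0,0,0],[1,-0.01,0,0,0],[1,-0.01,0,0,0],[1,-0.006,0,0,0],[1,0,0,0,0]]'
```

```text
t: 4.4
position: [0.5644, 0.0292, 0.1047]
tool_rot: [-3.137, -0.056, 1.749]
contact_force: [-14.0, 53.8, 29.6]
finger_gap: 0.0
finger_force: 28.0
```

Pushing jammed: the tip met the end face along the bolt, so the lean must be greater than I measured. Backing off. I'll grip the knob across the swing axis instead and carry it round its arc.

```bash
python3 -m jog '[[1,0.02,0,0,0],[1,0.02,0,0,0],[1,0.02,0,0,0],[1,0.01,0,-0.02,0],[0.6,0.02,0,-0.06,0],[0,0.02,0,-0.03,0],[0,0,0,0,0],[0,0,0,0,0]]'
python3 - <<'E'
from plant import manip
import cv2,numpy as np
f=lambda x:cv2.resize(x,(400,400),interpolation=cv2.INTER_CUBIC)
a=manip.camera("scene")["color"];b=manip.camera("side")["color"];np.save("s.npy",a);np.save("d.npy",b)
cv2.imwrite("pics/c3.png",cv2.convertScaleAbs(np.hstack([f(a[180:260,285:365]),f(b[155:240,270:355])])[:,:,::-1],alpha=1.6))
E
```

```text
t: 5.4
position: [0.5516, 0.096, 0.21]
tool_rot: [-3.14, 0.001, 1.723]
contact_force: [0.5, -0.4, -0.8]
finger_gap: 0.0719
finger_force: 0.0
```

View pics/c3.png

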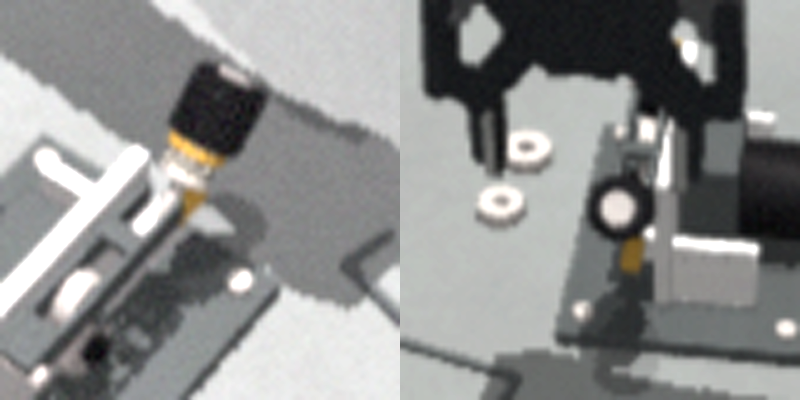

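Run:
```python
from h import *
from plant import manip
s=manip.camera("scene");d=manip.camera("side")
y,O=.157,np.array([.5685,-.1037,0])
R=np.array([[np.cos(y),-np.sin(y),0],[np.sin(y),np.cos(y),0],[0,0,1]])
def onx(c,u,v,x):
    o,q=ray(c,u,v);o=R.T@(o-O);q=R.T@q;return o+q*(x-o[0])/q[0]
def pj(c,p):
    p=c["K"]@(c["R"]@(O+R@p)+c["t"]);return np.round(p[:2]/p[2],1)
print("side onx ill-cond; scene",onx(s,332.2,196,.014))
print(tri(s,(332.2,196),d,(316.3,199.2)))
for th in(.6,.7,.8,.9,1.0,1.1):
    P=lambda r:np.array([.014,.052+r*np.sin(th),.072+r*np.cos(th)])
    print(th,pj(s,P(.083)),pj(s,P(.066)),pj(s,P(.048)),pj(d,P(.083)),P(.083)[1:])
# brass ring & knob blob
a=s["color"].astype(int)
b=d["color"].astype(int)
m=(a.max(2)<40);m[:190]=0;m[216:]=0;m[:,:315]=0;m[:,341:]=0
v,u=np.nonzero(m);print("knob scene",u.mean(),v.mean(),u.min(),u.max(),v.min(),v.max(),len(u))
m=(a[...,0]-a[...,2]>40);m[:195]=0;m[216:]=0;m[:,:315]=0;m[:,335:]=0
v,u=np.nonzero(m);print("brass",u.mean(),v.mean(),len(u))
print("base corners proj",[pj(s,np.array([x,yy,.012])) for x,yy in((-.095,-.1),(.055,-.1),(.055,.1),(-.095,.1))])
```

```text
side onx ill-cond; scene [0.014      0.11690897 0.1189198 ]
(array([0.56513154, 0.01090412, 0.12361946]), np.float64(0.0029074897133811073))
0.6 [327.6 195.3] [325.1 201.8] [322.5 208.6] [316.7 190.5] [0.09886533 0.14050286]
0.7 [329.3 194.8] [326.4 201.4] [323.5 208.3] [316.4 193.7] [0.10547007 0.1354819 ]
0.8 [330.9 194.6] [327.7 201.2] [324.4 208.1] [316.1 197. ] [0.11154056 0.12982666]
0.9 [332.2 194.7] [328.8 201.2] [325.2 208.1] [315.8 200.2] [0.11701613 0.12359363]
1.0 [333.4 195.2] [329.8 201.6] [325.9 208.3] [315.6 203.5] [0.12184209 0.11684509]
1.1 [334.5 195.9] [330.6 202.1] [326.5 208.7] [315.4 206.7] [0.12597021 0.10964848]
knob scene 327.86206896551727 201.88177339901478 319 337 193 210 203
brass 323.2 209.7 30
base corners proj [array([240.1, 261.2]), array([289.9, 295.8]), array([341.5, 235.1]), array([293.1, 205.7])]
```

```bash
python3 -m jog '[[0,-0.045,0,0,0],[0,-0.045,0,0,0],[0,-0.007,0,0.01,0],[0,0,0,0.04,0],[0,0,0,0.04,0],[0,0,0,0.027,0],[0,0,0,0,0]]'
python3 -m jog '[[0.5,0,0,0,0],[0.7,0,0,0,0],[0.7,0,0,0,0],[0.7,0,0,0,0],[0.7,0,0,0,0],[0.7,0,0,0,0]]' 30
python3 - <<'E'
from plant import manip
import cv2,numpy as np
f=lambda x:cv2.resize(x,(400,400),interpolation=cv2.INTER_CUBIC)
a=manip.camera("scene")["color"];b=manip.camera("wrist")["color"]
cv2.imwrite("pics/c4.png",cv2.convertScaleAbs(np.hstack([f(a[150:250,280:380]),f(b[100:300,220:420])])[:,:,::-1],alpha=1.6))
E
```

```text
t: 6.48
position: [0.5647, 0.0025, 0.0908]
tool_rot: [-3.135, -0.002, 1.725]
contact_force: [0.4, -0.2, -0.1]
finger_gap: 0.0852
finger_force: 0.0
t: 7.22
position: [0.5654, 0.0021, 0.0943]
tool_rot: [-3.139, -0.002, 1.725]
contact_force: [-4.2, 0.8, 5.7]
finger_gap: 0.0352
finger_force: 31.9
```

View pics/c4.png

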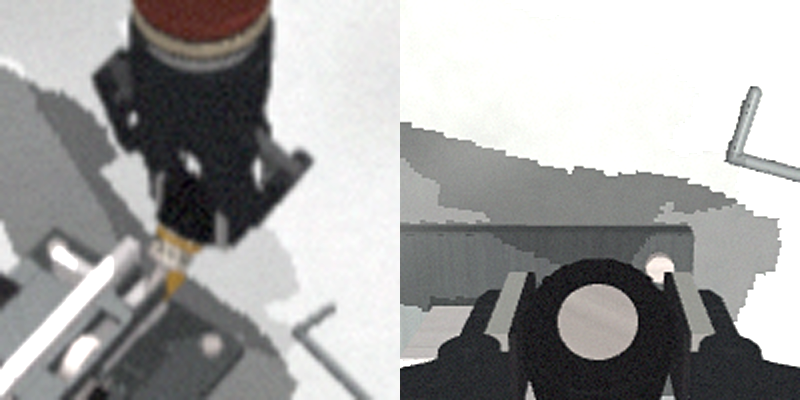

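The knob is held between the pads: in the wrist crop the pads sit at (510,320) and (690,320) with the disc centred at (598,320). Carrying it round the arc now.

```bash
python3 -m jog '[[0.7,-0.0068,0,-0.0075,0],[0.7,-0.0078,0,-0.0063,0],[0.7,-0.0087,0,-0.0051,0],[0.7,0,0,0,0]]'
python3 -m jog '[[0.7,-0.0093,0,-0.0038,0],[0.7,-0.0097,0,-0.0023,0],[0.7,-0.0107,0,-0.0009,0],[0.7,0,0,0,0],[0.7,0,0,0,0]]'
```

```text
t: 7.82
position: [0.5687, -0.0203, 0.1128]
tool_rot: [-3.138, -0.004, 1.724]
contact_force: [-5.4, 3.2, 3.0]
finger_gap: 0.0354
finger_force: 32.9
t: 8.45
position: [0.5732, -0.0498, 0.1198]
tool_rot: [-3.138, -0.004, 1.723]
contact_force: [-5.2, 3.7, 1.8]
finger_gap: 0.035
finger_force: 34.1
```

```bash
python3 -m jog '[[0.7,-0.002,0,0,0],[0.7,-0.002,0,0,0],[0.7,0,0,0,0]]'
```

```text
t: 8.82
position: [0.5733, -0.0503, 0.1198]
tool_rot: [-3.137, -0.008, 1.726]
contact_force: [-6.5, 7.7, 4.1]
finger_gap: 0.0353
finger_force: 34.3
```

```bash
python3 -m jog '[[0.7,-0.002,0,0,0],[0.7,-0.002,0,0,0],[0.7,0,0,0,0]]'; python3 -c "
from plant import manip;print(manip.state()['moment'])"
```

```text
t: 9.2
position: [0.574, -0.055, 0.1197]
tool_rot: [-3.137, -0.007, 1.725]
contact_force: [-5.3, 6.8, 2.8]
finger_gap: 0.0352
finger_force: 34.4
[1.77820033 1.19379306 0.05750723]
```

```bash
python3 -m jog '[[0.7,-0.002,0,0,0],[0.7,-0.001,0,0,0],[0.7,0,0,0,0]]'; python3 -m jog '[[0.7,-0.002,0,0,0],[0.7,-0.001,0,0,0],[0.7,0,0,0,0]]'
```

```text
t: 9.57
position: [0.5741, -0.0556, 0.1196]
tool_rot: [-3.136, -0.011, 1.726]
contact_force: [-6.4, 8.0, 4.7]
finger_gap: 0.0352
finger_force: 34.6
t: 9.95
position: [0.5744, -0.0572, 0.1195]
tool_rot: [-3.136, -0.013, 1.728]
contact_force: [-7.3, 11.0, 4.8]
finger_gap: 0.0355
finger_force: 34.8
```

```bash
python3 -m jog '[[0.7,-0.002,0,0,0],[0.7,-0.002,0,0,0],[0.7,-0.002,0,0,0],[0.7,0,0,0,0]]'
python3 - <<'E'
from plant import manip
import cv2,numpy as np
f=lambda x:cv2.resize(x,(400,400),interpolation=cv2.INTER_CUBIC)
a=manip.camera("scene")["color"];b=manip.camera("side")["color"]
cv2.imwrite("pics/c5.png",cv2.convertScaleAbs(np.hstack([f(a[170:270,250:350]),f(b[150:235,270:355])])[:,:,::-1],alpha=1.6))
E
```

```text
t: 10.45
position: [0.5745, -0.0573, 0.1194]
tool_rot: [-3.134, -0.021, 1.732]
contact_force: [-8.8, 19.0, 6.6]
finger_gap: 0.035
finger_force: 35.2
```

View pics/c5.png

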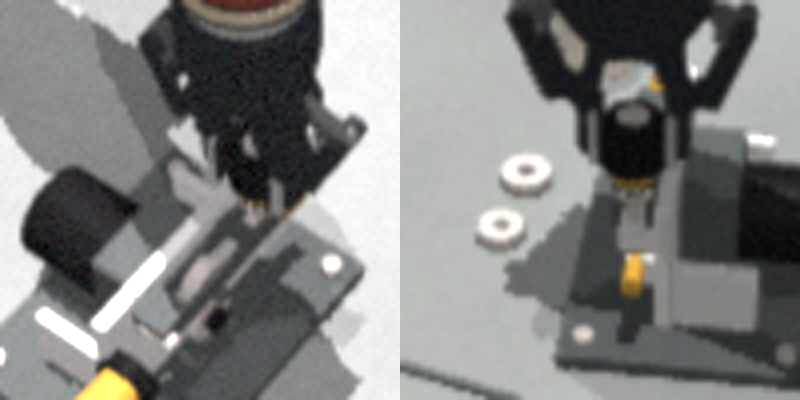

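The side crop shows the knob and brass ring upright over the fork at (635,185), and the force now rises without motion, so the tensioner is against its rest. Relieving the side load.

```bash
python3 -m jog '[[0.7,0.005,-0.002,0,0],[0.7,0.004,-0.002,0,0],[0.7,0,0,0,0],[0.7,0,0,0,0]]'; python3 -c "
from plant import manip;s=manip.state();print(s['moment'],s['qpos'])"
```

```text
t: 11.05
position: [0.5741, -0.0572, 0.1196]
tool_rot: [3.139, -0.006, 1.727]
contact_force: [0.8, 8.9, -2.4]
finger_gap: 0.035
finger_force: 34.2
[ 1.88191599 -0.11770295  0.06560424] [-0.11637088  0.64700128  0.28941383  1.77436988 -0.2635268   0.75706165
  0.46649187]
```

```bash
cat > st.py <<'E'
from plant import manip
import numpy as np
s=manip.state();print("yaw %.3f Mz %.3f tq7 %.3f q7 %.3f F %s p %s"%(s['tool_rot'][2],s['moment'][2],s['joint_torque'][6],s['qpos'][6],np.round(s['contact_force'],1),np.round(s['position'],4)))
E
for i in 1; do python3 st.py; done
python3 -m jog '[[0.7,0,0,0,-0.07],[0.7,0,0,0,0]]' >/dev/null; python3 st.py
python3 -m jog '[[0.7,0,0,0,-0.07],[0.7,0,0,0,0]]' >/dev/null; python3 st.py
python3 -m jog '[[0.7,0,0,0,-0.07],[0.7,0,0,0,0]]' >/dev/null; python3 st.py
python3 -m jog '[[0.7,0,0,0,-0.07],[0.7,0,0,0,0]]' >/dev/null; python3 st.py
python3 -m jog '[[0.7,0,0,0,-0.07],[0.7,0,0,0,0]]' >/dev/null; python3 st.py
```

```text
yaw 1.727 Mz 0.066 tq7 -0.011 q7 0.466 F [ 0.8  8.9 -2.4] p [ 0.5741 -0.0572  0.1196]
yaw 1.797 Mz -0.038 tq7 0.108 q7 0.520 F [ 1.5  8.3 -2.7] p [ 0.5744 -0.0572  0.1196]
yaw 1.867 Mz -0.090 tq7 0.137 q7 0.573 F [ 2.4  8.1 -3.4] p [ 0.5748 -0.0574  0.1197]
yaw 1.936 Mz -0.166 tq7 0.278 q7 0.626 F [ 2.6  9.2 -3.5] p [ 0.5751 -0.0574  0.1197]
yaw 2.009 Mz 0.217 tq7 -0.154 q7 0.681 F [ 3.1  9.3 -4.3] p [ 0.5753 -0.057   0.1197]
yaw 2.079 Mz 0.141 tq7 -0.093 q7 0.734 F [ 3.4  8.9 -4.8] p [ 0.5756 -0.0569  0.1197]
```

```bash
python3 -m jog '[[0.7,0,0,0,-0.07],[0.7,0,0,0,0]]' >/dev/null; python3 st.py
python3 -m jog '[[0.7,0,0,0,-0.06],[0.7,0,0,0,0]]' >/dev/null; python3 st.py
```

```text
yaw 2.148 Mz 0.055 tq7 0.042 q7 0.787 F [ 2.6  9.6 -4. ] p [ 0.5759 -0.0568  0.1197]
yaw 2.207 Mz -0.072 tq7 0.120 q7 0.832 F [ 4.1 10.  -5.3] p [ 0.5761 -0.0567  0.1197]
```

```bash
python3 -m jog '[[0.7,0,0,0,-0.025],[0.7,0,0,0,0]]' >/dev/null; python3 st.py; python3 -m jog '[[0.7,0,0,0,0],[0.7,0,0,0,0]]' >/dev/null; python3 st.py
```

```text
yaw 2.232 Mz -0.172 tq7 0.174 q7 0.851 F [ 3.1 10.2 -5.7] p [ 0.5762 -0.0566  0.1197]
yaw 2.232 Mz -0.189 tq7 0.155 q7 0.851 F [ 4.5  9.8 -6.5] p [ 0.5762 -0.0566  0.1197]
```

```bash
python3 -m jog '[[0.7,0,0,0,-0.02],[0.7,0,0,0,0]]' >/dev/null; python3 st.py
```

```text
yaw 2.251 Mz -0.274 tq7 0.278 q7 0.866 F [ 4.3  9.6 -6.4] p [ 0.5763 -0.0566  0.1197]
```

The stop is confirmed: the moment rose at about 0.07–0.08 N m per degree to a total of about 0.33, well above a click. The knob must have started at click 1, so click 0 is at yaw 2.148. Going back there to check for slip.

```bash
python3 -m jog '[[0.7,0,0,0,0.05],[0.7,0,0,0,0.053],[0.7,0,0,0,0]]' >/dev/null; python3 st.py
python3 -m jog '[[0.7,0,0,0,0.07],[0.7,0,0,0,0.07],[0.7,0,0,0,0]]' >/dev/null; python3 st.py
python3 -m jog '[[0.7,0,0,0,0.07],[0.7,0,0,0,0]]' >/dev/null; python3 st.py
python3 -m jog '[[0.7,0,0,0,0.07],[0.7,0,0,0,0]]' >/dev/null; python3 st.py
python3 -m jog '[[0.7,0,0,0,0.07],[0.7,0,0,0,0.069],[0.7,0,0,0,0]]' >/dev/null; python3 st.py
```

```text
yaw 2.149 Mz -0.068 tq7 -0.034 q7 0.788 F [ 3.7  9.3 -4.6] p [ 0.5759 -0.0568  0.1197]
yaw 2.009 Mz -0.024 tq7 -0.026 q7 0.681 F [ 3.8  8.7 -4. ] p [ 0.5754 -0.0571  0.1197]
yaw 1.938 Mz -0.046 tq7 -0.015 q7 0.627 F [ 2.6  8.4 -4.2] p [ 0.5751 -0.0572  0.1197]
yaw 1.867 Mz -0.215 tq7 0.201 q7 0.574 F [ 2.7  8.3 -3.8] p [ 0.5748 -0.0575  0.1197]
yaw 1.730 Mz -0.018 tq7 -0.068 q7 0.468 F [ 0.8  8.1 -2.2] p [ 0.5742 -0.0575  0.1196]
```

Click 0→1 passed between yaw 1.94 and 1.87, as expected. Two more clicks, reading the moment as I go.

```bash
python3 -m jog '[[0.7,0,0,0,0.07],[0.7,0,0,0,0.07],[0.7,0,0,0,0]]' >/dev/null; python3 st.py
python3 -m jog '[[0.7,0,0,0,0.07],[0.7,0,0,0,0]]' >/dev/null; python3 st.py
python3 -m jog '[[0.7,0,0,0,0.07],[0.7,0,0,0,0]]' >/dev/null; python3 st.py
python3 -m jog '[[0.7,0,0,0,0.07],[0.7,0,0,0,0.07],[0.7,0,0,0,0]]' >/dev/null; python3 st.py
python3 -m jog '[[0.7,0,0,0,0.07],[0.7,0,0,0,0.07],[0.7,0,0,0,0]]' >/dev/null; python3 st.py
python3 -m jog '[[0.7,0,0,0,0.07],[0.7,0,0,0,0]]' >/dev/null; python3 st.py
python3 -m jog '[[0.7,0,0,0,0.07],[0.7,0,0,0,0]]' >/dev/null; python3 st.py
python3 -m jog '[[0.7,0,0,0,0.07],[0.7,0,0,0,0.07],[0.7,0,0,0,0]]' >/dev/null; python3 st.py
```

```text
yaw 1.589 Mz -0.011 tq7 -0.112 q7 0.362 F [-0.6  6.1 -2.6] p [ 0.5735 -0.0575  0.1196]
yaw 1.518 Mz -0.178 tq7 0.126 q7 0.308 F [-0.7  7.5 -1.5] p [ 0.5732 -0.0576  0.1196]
yaw 1.448 Mz -0.243 tq7 0.156 q7 0.254 F [-1.4  8.2 -0.5] p [ 0.5729 -0.0576  0.1196]
yaw 1.310 Mz 0.020 tq7 -0.100 q7 0.148 F [-2.9  8.9  1.1] p [ 0.5723 -0.0574  0.1196]
yaw 1.171 Mz 0.072 tq7 -0.135 q7 0.041 F [-4.2  7.8  2. ] p [ 0.5718 -0.0571  0.1196]
yaw 1.099 Mz -0.123 tq7 0.085 q7 -0.014 F [-3.9  8.7  2.6] p [ 0.5715 -0.0571  0.1195]
yaw 1.029 Mz -0.143 tq7 0.088 q7 -0.068 F [-5.5  8.5  3. ] p [ 0.5712 -0.0569  0.1196]
yaw 0.890 Mz 0.086 tq7 -0.132 q7 -0.175 F [-6.5  9.4  4.9] p [ 0.5707 -0.0565  0.1196]
```

```bash
python3 -m jog '[[0.7,0.001,-0.003,0,0],[0.7,0.001,-0.0035,0,0],[0.7,0,0,0,0]]' 20 >/dev/null; python3 st.py
```

```text
yaw 0.887 Mz 0.020 tq7 -0.037 q7 -0.181 F [ 2.8  2.3 -5. ] p [ 0.5703 -0.0563  0.1197]
```

```bash
python3 -m jog '[[0.5,0,0,0,0],[0.3,0,0,0,0],[0,0,0,0,0],[0,0,0,0,0],[0,0,0,0,0],[0,0,0,0,0]]'; python3 st.py
python3 -m jog '[[0,0,0,-0.02,0],[0,0,0,-0.03,0],[0,0,0,-0.04,0],[0,0,0,-0.05,0],[0,0,0,-0.04,0],[0,0,0,0,0]]'
python3 - <<'E'
from plant import manip
import cv2,numpy as np
f=lambda x:cv2.resize(x,(400,400),interpolation=cv2.INTER_CUBIC)
a=manip.camera("scene")["color"];b=manip.camera("side")["color"]
cv2.imwrite("pics/c6.png",cv2.convertScaleAbs(np.hstack([f(a[170:270,250:350]),f(b[150:235,270:355])])[:,:,::-1],alpha=1.6))
E
```

```text
t: 18.8
position: [0.569, -0.0567, 0.1195]
tool_rot: [-3.142, 0.0, 0.887]
contact_force: [-0.2, -0.8, -0.3]
finger_gap: 0.0854
finger_force: 0.0
yaw 0.887 Mz 0.018 tq7 -0.000 q7 -0.181 F [-0.2 -0.8 -0.3] p [ 0.569  -0.0567  0.1195]
t: 19.55
position: [0.5707, -0.0577, 0.3032]
tool_rot: [3.135, -0.004, 0.887]
contact_force: [-0.8, 0.3, 0.2]
finger_gap: 0.0854
finger_force: 0.0
```

View pics/c6.png

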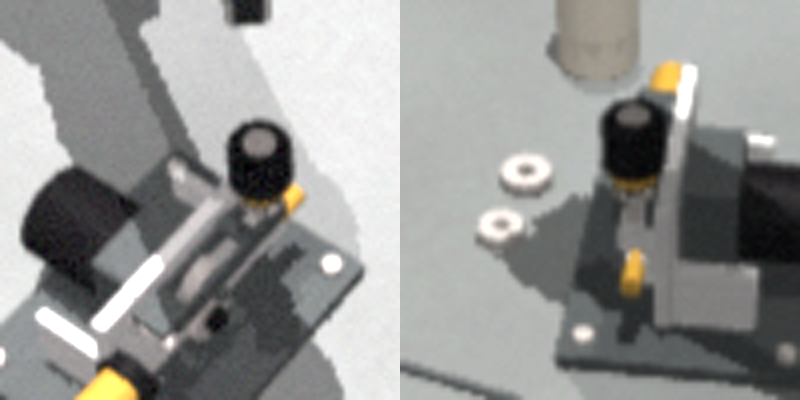

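The knob stands upright over the fork (scene crop (260,165), side crop (632,145)), it has been let go, and the bystanders in view have not moved. Handing in.

```bash
python3 -c "
from plant import manip;print(manip.job_done())"
```

```text
the job is handed in; nothing more can be done
None
```

I handed the job in at about 20 s: the tensioner is upright against its rest, the knob was turned back until the end stop was felt (about 0.33 N m), then three clicks clockwise and let go; the hand-in returned no verdict, and the click count comes from the moment readings because the ring height can't be read well enough to check it.

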